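# Hold the tall microphone to the loudspeaker

### The job

Draw the tall cream microphone out of its wooden holder, turn it so that its grille looks squarely into the cone of the small loudspeaker on the tilted stand, and finish while still holding it up in the air there: in line with the cone's axis, the front of the grille about 6 cm from the cone. Do not touch the loudspeaker, and leave the other things where they are.

Things in the scene. Friction and masses are not known exactly. Their poses are not given: they have to be found in the camera images.
- mic_centre (a point): Tall microphone, round, 165 mm long, 0.17-0.31 kg, standing grille down in one of the holder's wells (which one varies), 1.5 mm play; by far the tallest there. Point: on its axis, half-way. z axis: from grille to tail (up at the start). From the grille's front: steel grille 34 mm wide to 48 mm, taper, cream body 26 mm wide from 58 to 150 mm (grip here), connector 19 mm wide to 165 mm.
- mic_grille (a point): The centre of the front face of the tall microphone's grille, 82.5 mm from mic_centre; it rests on the floor of the well at the start. Axes as mic_centre.
- mic_tail (a point): The centre of the tall microphone's tail end, 82.5 mm from mic_centre the other way. Axes as mic_centre.
- rack: The holder: a fixed dark wooden block 90 (x) by 250 (y) by 70 mm high with a row of three round wells 37 mm wide and 60 mm deep, at y = -80, 0 and +80 mm of its frame. Origin at the centre of its underside, z up. The tall microphone stands 105 mm out of its well.
- monitor: The small loudspeaker: a fixed black cabinet 130 x 140 x 80 mm tilted back on a steel stand 150 x 150 mm, about 155 mm high in all. Origin at the centre of the underside of the stand, z up; its front faces -x of its frame.
- cone: The loudspeaker's round driver, 100 mm across, set in the cabinet's tilted front. Origin at the centre of the cone on the cabinet's face; a small dust cap stands 11 mm out there. Its z axis is the cone's axis and points out of the cabinet, towards the robot and up, 40 degrees from vertical. It lies 111 mm above the table, 26 mm in front of the monitor's origin.
- short_mic: A bystander: a short microphone of the same make-up, 92 mm long, in another well, standing 32 mm out of the holder. Origin at its lower end.
- vial: A bystander: a glass desiccant vial with a steel cap, 32 mm wide and 78 mm tall, in the remaining well, standing 18 mm out of the holder. Origin at its lower end.
- weight: A bystander: a round steel weighted base 100 mm across and 40 mm high, loose on the slate. Origin at the centre of its underside.
- knob: A bystander: a black bakelite knob 44 mm across and 26 mm high, loose on the slate. Origin at the centre of its underside.
- jar: A bystander: a small amber jar 56 mm across and 60 mm high, loose on the slate. Origin at the centre of its underside.
- collar: A bystander: an aluminium ring 90 mm across, 72 mm inside, 14 mm high, lying loose on the slate. Origin at the centre of its underside.
- driver_tool: A bystander: a screwdriver with a wooden handle, lying loose on the slate to the right. Its x axis runs from handle to tip.
Things that resemble listed ones, but are neither listed nor needed, are in the scene too. What is shaped like the part that bears mic_centre but green or red is not meant.

How it is judged:
By the outcome, as a careful person would: the job done as asked, in the order asked, and still so for the second after the job is handed in, while the arm keeps its last pose, push and grip.
It also fails if it takes over 35 s, if anything falls off the work surface, if the arm or the gripper's body presses on something with over 40 N, if the wrist force passes 120 N, or if a joint passes its speed limit or range.

### The arm

A 7-joint arm with a two-finger parallel gripper is mounted at the origin on the work surface. World frame = base frame: x ahead of the robot, y to its left, z up, the work surface at z = 0. Lengths are in m, angles in rad, forces in N, time in s.
With the tool pointing down it reaches from about 0.425 to 1.025 m from the base axis. Payload 3.6 kg.
Tool frame: the origin (TCP) lies midway between the tips of the shut fingers; the grasp point (between the pads) lies 19 mm behind it; z points along the fingers, y is the direction in which the jaws open and shut (so a half turn about z gives the same grasp; the last joint's range is limited). The gripper opens to 85 mm and grips with 20 to 120 N. Pads are 22 mm wide; open, the fingers measure 114 mm over their backs; the gripper's body (76 mm by 85 mm) begins 54 mm behind the grasp point. The pads swing forward as they close: fully open they stand 13 mm farther back than shut.
Start: joints at [-0.093, 0.591, 0.048, 1.609, -0.033, 0.943, -0.034], TCP at [0.725, 0, 0.231] pointing down, gripper open.
Joint ranges: [-2.69, 2.69], [-0.47, 2.24], [-1.27, 1.36], [0.19, 2.51], [-1.53, 4.68], [0.08, 2.07], [-3.09, 3.09]. Speed limits (rad/s): [2.57, 2.57, 3.14, 3.14, 3.14, 3.14, 3.14].

### API

Orientations are given as a unit quaternion [w, x, y, z].
In Python, from bench import status, read_camera, ticket gives the robot as it stands. The module is installed in compiled form; this text tells all that it offers.
- The arm moves only by the tool apply_moves, never from a script. Its argument "rows" is a list of rows, each an object with "dp": the shift along the tool's x, y, z in mm, a list of three; "twist": the turn, a rotation vector about the tool's x, y, z in rad, a list of three; "fingers": the finger opening in mm, from 0 to 85.4. In form: [{"dp": [dx, dy, dz], "twist": [rx, ry, rz], "fingers": fingers}, ...]. A call has 1 to 12 rows; each row is the pose to reach, as a shift and turn from the pose commanded when the call began, along the tool's axes at that moment; what a row does not reach only later rows make up. A row lasts 1/8 s, in which the tool goes at most 62.5 mm and 10.7 degrees, less where a joint would pass 70% of its speed; a pose out of reach is approached as far as the arm can. A call with a gripper value outside its range is refused whole. The fingers move at their own pace and stop on an object; "newtons" is the grip in N (left out, the last holds). Time passes only in rows, so rows that repeat a pose let the fingers close. It gives the time, the measured TCP pose, the force and the opening at its end, in the units of the state.
- status.get_obs(): the state, without advancing time (a new reading comes with each control period).
- read_camera(name): name is "scene" or "side" or "wrist"; returns a dict with "color" (400x640x3 uint8, red, green, blue), "camera_matrix" (3x3 intrinsics, pixels), "pose" (4x4, takes a point from camera to world coordinates); the wrist camera has in their place "tool_from_camera" (4x4, takes a point from camera to tool coordinates, whose origin is the TCP and whose axes are the flange's). Camera axes: x right, y up, looking along -z (the intrinsics and any distortion apply to the point x, -y, -z); pixel columns grow to the right and rows downward; lengths in m; the calibration is good to about 2 mm. A picture is of the moment at which its call begins: read the wrist's pose just before it. There is no depth.
- ticket.close_job(): hands the job in, once; it reports no verdict.
The state is a dict: "clock": time; "joints": joint angles; "joint_velocities": joint speeds; "tau": joint torques, N m; "tcp_pos": TCP position; "tcp_rot": TCP orientation; "contact_force": force on the tool from outside, world axes, zero at the start; "wrist_torque": the same for the moment, N m; "grip_width": opening from 0.0 (shut) to 1.0 (fully open).
Only numpy, scipy, OpenCV 4.12 (cv2) and the standard library are available. Lean on these libraries where they do the work, as an engineer would, in place of code of your own. Each camera call takes 0.05 s, during which the arm holds its last target.

## Working session

There is one attempt and no reset: what is moved stays moved. The work goes in short steps, Python scripts to look and compute and a tool call to move; the robot and the scene stay as the last step left them, time stands still between calls to the robot, and variables do not carry over. Pictures are saved under pics/ and viewed, and the job is handed in when it is done.

Besides the shell and the picture viewer there is one more tool, called after ">>>" as a command line: name --argument value ..., lists and objects as JSON in quotes. apply_moves: Moves the arm, as the interface text tells. Its arguments: {"type":"object","properties":{"rows":{"type":"array"},"newtons":{"type":"number"}},"required":["rows"]}

```bash
mkdir -p pics
python3 - <<'E'
from bench import status, read_camera
import cv2, numpy as np, pickle
print(status.get_obs())
for n in ["scene","side","wrist"]:
    r=read_camera(n); cv2.imwrite(f"pics/{n}0.png",r["color"][:,:,::-1]); pickle.dump(r,open(f"pics/{n}0.pkl","wb"))
    print(n,{k:np.round(v,4).tolist() for k,v in r.items() if k!="color"})
E
```

```text
{'clock': 0.0, 'joints': array([-0.09350357,  0.59209264,  0.04828577,  1.60983865, -0.03332577,
        0.94270762, -0.03368304]), 'joint_velocities': array([-0.00120013,  0.00068379, -0.00208622, -0.00089392, -0.001607  ,
        0.00064077,  0.0003416 ]), 'tau': array([ 3.78132427e-04, -5.48684978e+01,  1.54672019e+00, -1.98121297e+01,
        9.43630905e-03,  8.90732801e-03, -1.16924070e-05]), 'tcp_pos': array([7.24163902e-01, 2.43306195e-05, 2.30153557e-01]), 'tcp_rot': array([-0.00075758,  0.70707199,  0.70714068, -0.00082594]), 'contact_force': array([-0.60096802,  0.12065557, -0.02200438]), 'wrist_torque': array([-0.02047147, -0.04222187,  0.0239629 ]), 'grip_width': 1.0049804023884095}
scene {'camera_matrix': [[425.6011, 0.0, 317.3264], [0.0, 425.6011, 202.9955], [0.0, 0.0, 1.0]], 'pose': [[0.458, -0.5891, 0.6657, 1.267], [0.8888, 0.2911, -0.3539, -0.4528], [0.0147, 0.7538, 0.6569, 0.8351], [0.0, 0.0, 0.0, 1.0]]}
side {'camera_matrix': [[476.8231, 0.0, 321.6351], [0.0, 476.8231, 204.2376], [0.0, 0.0, 1.0]], 'pose': [[-0.9993, 0.0328, -0.0193, 0.5041], [-0.0363, -0.6681, 0.7432, 0.8357], [0.0115, 0.7433, 0.6688, 0.9353], [0.0, 0.0, 0.0, 1.0]]}
wrist {'camera_matrix': [[341.6182, 0.0, 316.1907], [0.0, 341.6182, 198.3554], [0.0, 0.0, 1.0]], 'tool_from_camera': [[0.0007, 0.9509, 0.3096, 0.0799], [1.0, -0.0007, -0.0003, -0.0008], [-0.0001, 0.3096, -0.9509, -0.1425], [0.0, 0.0, 0.0, 1.0]]}
```

View pics/scene0.png

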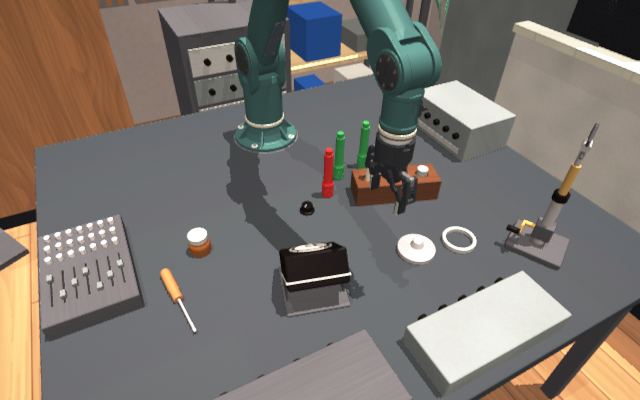

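View pics/side0.png

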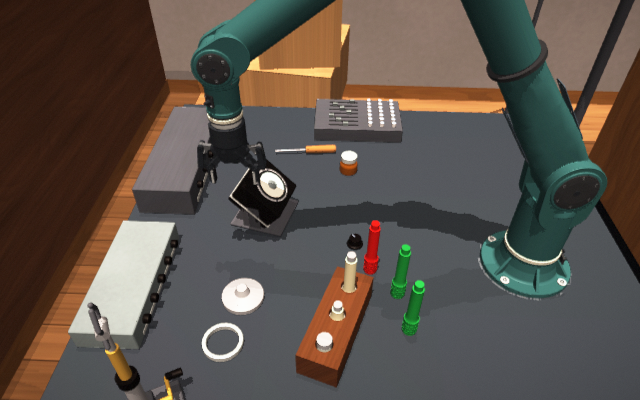

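View pics/wrist0.png

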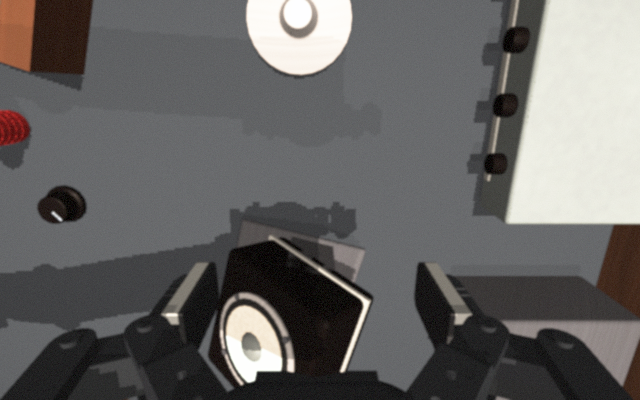

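The side view shows the cream mic at (351,257)–(350,290) in the rack's far well, near the red decoy. The cone is at about (272,184). In the wrist view the cone is at about (255,345). I'll zoom in to measure these.

```bash
cat > h.py <<'E'
import numpy as np, pickle, cv2
from scipy.spatial.transform import Rotation as R
def load(n): return pickle.load(open(f"pics/{n}.pkl","rb"))
def q2R(q): return R.from_quat([q[1],q[2],q[3],q[0]]).as_matrix()
def pose(r,tcp=None):
    if "pose" in r: return r["pose"]
    T=np.eye(4); T[:3,:3]=q2R(tcp[1]); T[:3,3]=tcp[0]
    return T@r["tool_from_camera"]
def ray(r,uv,tcp=None):
    P=pose(r,tcp); K=r["camera_matrix"]
    d=np.array([(uv[0]-K[0,2])/K[0,0],-(uv[1]-K[1,2])/K[1,1],-1.])
    d=P[:3,:3]@d; return P[:3,3],d/np.linalg.norm(d)
def onz(r,uv,z,tcp=None):
    o,d=ray(r,uv,tcp); return o+d*(z-o[2])/d[2]
def tri(rays):
    A=np.zeros((3,3));b=np.zeros(3)
    for o,d in rays:
        M=np.eye(3)-np.outer(d,d);A+=M;b+=M@o
    p=np.linalg.solve(A,b); return p,[np.linalg.norm((np.eye(3)-np.outer(d,d))@(p-o)) for o,d in rays]
def proj(r,p,tcp=None):
    P=pose(r,tcp); c=P[:3,:3].T@(np.asarray(p)-P[:3,3]); K=r["camera_matrix"]
    return np.array([K[0,2]-K[0,0]*c[0]/c[2],K[1,2]+K[1,1]*c[1]/c[2]])
T0=(np.array([7.24163902e-01,2.43e-05,2.30153557e-01]),np.array([-0.00075758,0.70707199,0.70714068,-0.00082594]))
def crop(n,x0,y0,x1,y1,s,out):
    im=load(n)["color"][y0:y1,x0:x1,::-1]; cv2.imwrite(out,cv2.resize(im,None,fx=s,fy=s,interpolation=cv2.INTER_CUBIC))
E
python3 - <<'E'
from h import *
crop("side0",200,130,400,280,4,"pics/c1.png")
crop("side0",290,230,390,390,3.5,"pics/c1b.png")
crop("wrist0",180,200,400,400,3,"pics/c2.png")
crop("scene0",260,130,460,280,4,"pics/c3.png")
E
```

```text
(no output)
```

View pics/c1.png

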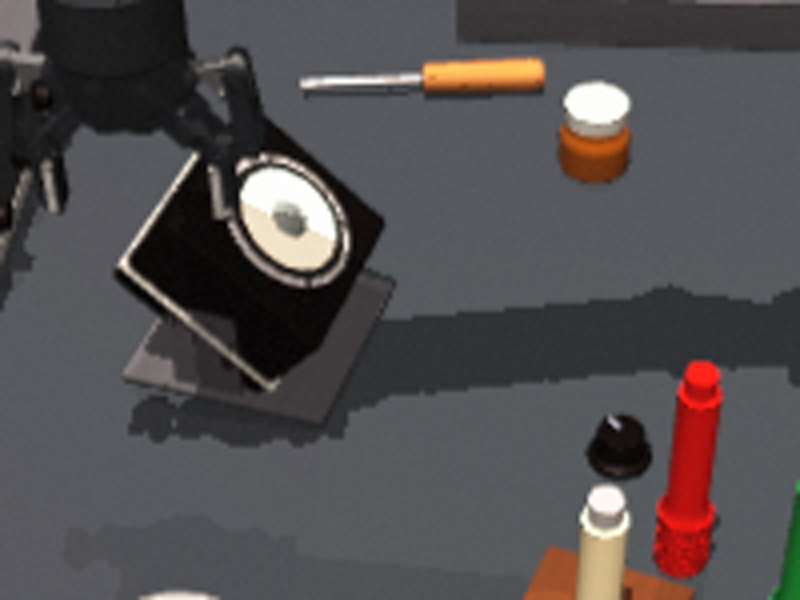

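View pics/c1b.png

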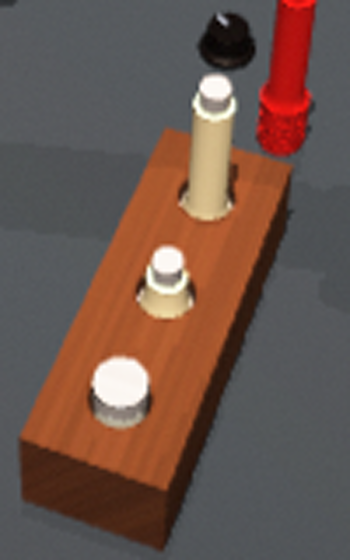

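View pics/c2.png

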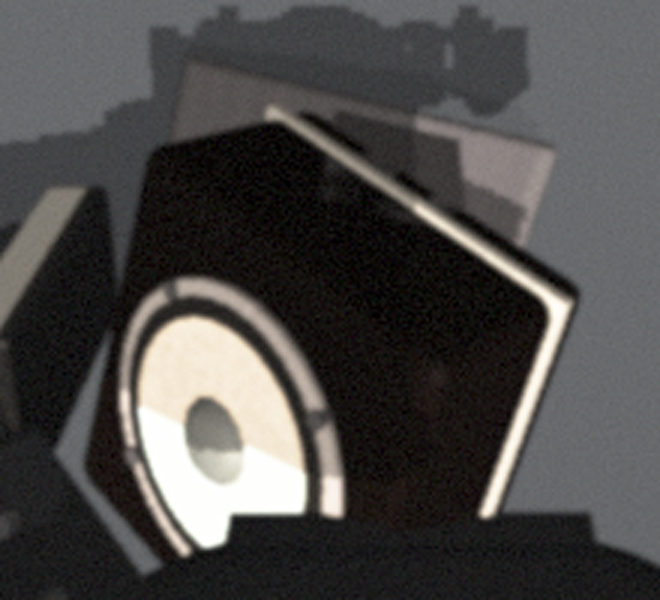

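View pics/c3.png

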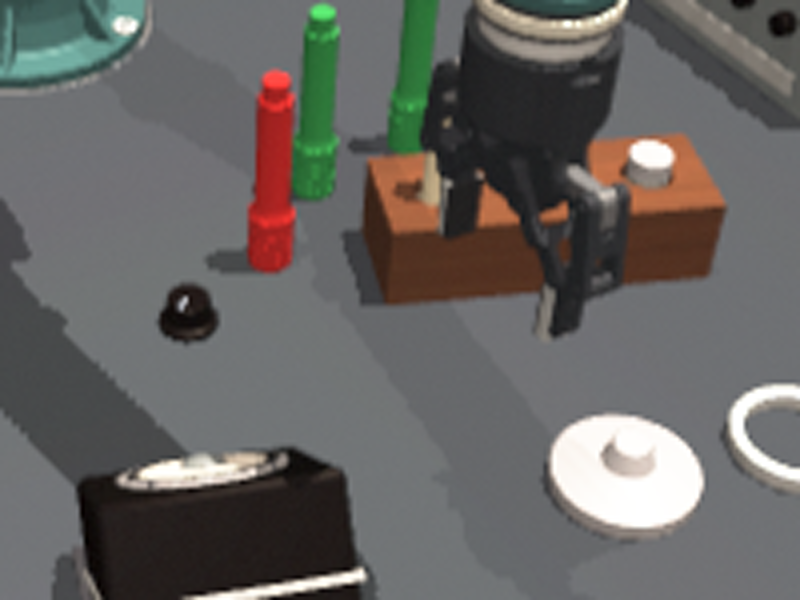

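```bash
python3 - <<'E'
from h import *
S=load("side0");W=load("wrist0");C=load("scene0")
s=lambda u,v:(200+(u+.5)/4-.5,130+(v+.5)/4-.5)
w=lambda u,v:(180+(u+.5)/3-.5,200+(v+.5)/3-.5)
b=lambda u,v:(290+(u+.5)/3.5-.5,230+(v+.5)/3.5-.5)
mm=lambda p:np.round(np.array(p)*1000,1)
print("tail",mm(onz(S,b(215,85),.175)))
print("short top",mm(onz(S,b(168,258),.102)),"vial top",mm(onz(S,b(120,380),.088)))
print("rack corners z70",[mm(onz(S,b(*p),.07)) for p in[(22,440),(165,492),(293,165),(168,130)]])
print("stand",[mm(onz(S,s(*p),.004)) for p in[(393,282),(322,424),(123,377)]],[mm(onz(W,w(*p),.004,T0)) for p in[(188,58),(555,150)]])
p,e=tri([ray(S,s(290,218)),ray(W,w(213,440),T0)]); print("cap",mm(p),mm(e))
# ring ellipse masks
for nm,r,f,pts,t in [("side",S,s,[],None),("wrist",W,w,[],T0)]: pass
E
python3 - <<'E'
from h import *
crop("scene0",270,230,360,320,6.5,"pics/c4.png")
crop("side0",225,160,305,220,10,"pics/c5.png")
E
```

```text
tail [457.3 146.6 175. ]
short top [482.7 222.6 102. ] vial top [509.1 299.3  88. ]
rack corners z70 [array([564.1, 329.5,  70. ]), array([481.8, 358.1,  70. ]), array([399.8, 120.3,  70. ]), array([483.1,  93.8,  70. ])]
stand [array([ 601.5, -213.7,    4. ]), array([639. , -66.1,   4. ]), array([ 781.7, -104.9,    4. ])] [array([637.4, -65.4,   4. ]), array([ 780.9, -104.4,    4. ])]
cap [ 663.3 -145.3  118.5] [0.4 0.4]
```

View pics/c4.png

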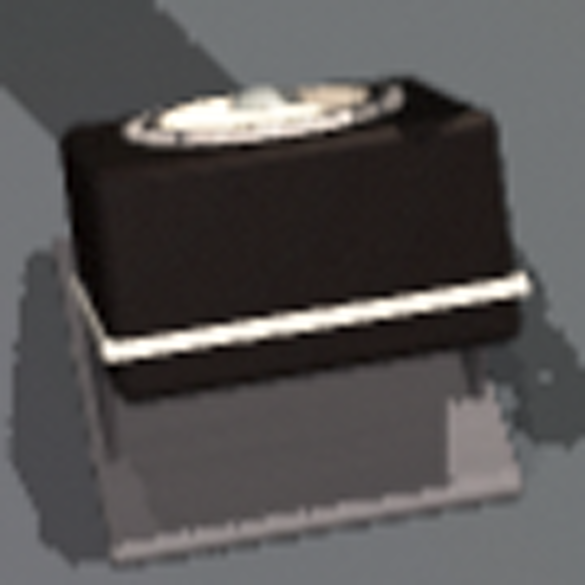

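View pics/c5.png

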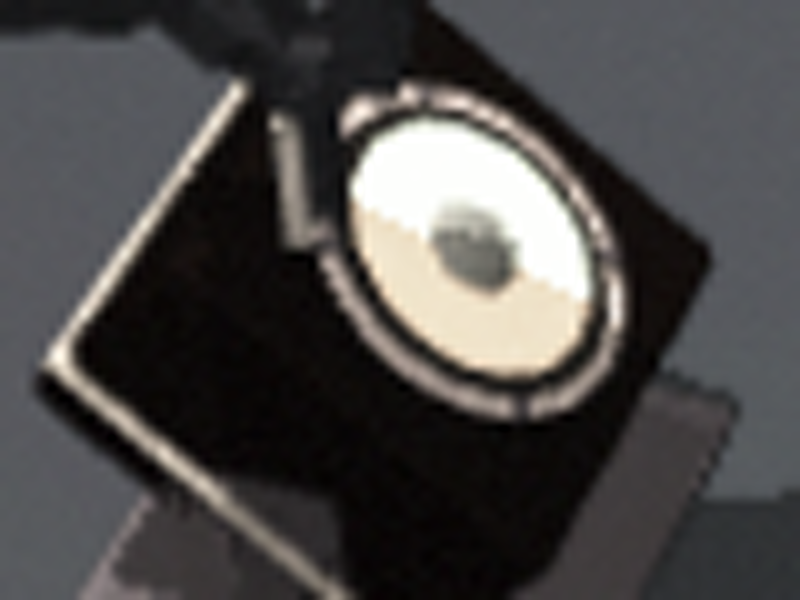

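Run:
```python
from h import *
S=load("side0");W=load("wrist0");C=load("scene0")
f={"s":lambda u,v:(225+(u+.5)/10-.5,160+(v+.5)/10-.5),"w":lambda u,v:(180+(u+.5)/3-.5,200+(v+.5)/3-.5),"c":lambda u,v:(270+(u+.5)/6.5-.5,230+(v+.5)/6.5-.5)}
mm=lambda p:np.round(np.array(p)*1000,1)
# ring outer boundary points, ellipse fit
s=np.array([(475,100-8),(540,138),(590,195),(622,260),(628,320),(600,385),(545,418),(470,408),(400,370),(350,310),(322,255),(405,85)],np.float32)
w=np.array([(118,370),(130,315),(160,283),(205,278),(250,295),(295,345),(325,405),(342,460),(343,510),(122,425),(135,480),(160,530),(185,555)],np.float32)
c=np.array([(122,135),(150,145),(200,145),(260,140),(330,128),(380,112),(404,97),(395,84),(350,80),(300,84),(200,98),(150,115)],np.float32)
E={k:cv2.fitEllipse(v) for k,v in dict(s=s,w=w,c=c).items()}
print(E)
rs=[ray(S,f["s"](*E["s"][0])),ray(W,f["w"](*E["w"][0]),T0),ray(C,f["c"](*E["c"][0]))]
print(mm(tri(rs[:2])[0]),mm(tri(rs)[0]),mm(tri(rs)[1]))
yaw=np.radians(-14.6);ax=np.array([-np.sin(np.radians(40))*np.cos(yaw),-np.sin(np.radians(40))*np.sin(yaw),np.cos(np.radians(40))]);print(ax)
c0=np.array([.6666,-.1517,.111])
P={}
for nm,r,pts,t in[("s",S,s,None),("w",W,w,T0)]:
    q=[]
    for u in pts:
        o,d=ray(r,f[nm](*u),t); q.append(o+d*((c0-o)@ax)/(d@ax))
    q=np.array(q)
    y=np.array([-np.sin(yaw),np.cos(yaw),0]);x2=np.cross(y,ax)
    ab=np.c_[(q-c0)@x2,(q-c0)@y]*1000
    el=cv2.fitEllipse(ab.astype(np.float32)); print(nm,el, mm(c0+x2*el[0][0]/1000+y*el[0][1]/1000))
# cabinet trim in scene: yaw
a,b=[onz(C,f["c"](*p),.05) for p in[(105,352),(530,285)]]; print("trim dir yaw approx",np.degrees(np.arctan2((b-a)[0],(b-a)[1])), np.linalg.norm(b-a))
a,b=[onz(C,f["c"](*p),.0) for p in[(115,560),(520,495)]]; print("stand back edge",mm(a),mm(b),np.degrees(np.arctan2((b-a)[0],(b-a)[1])), np.linalg.norm(b-a))
```

```text
{'s': ((469.3981018066406, 251.15704345703125), (263.9430236816406, 378.3968505859375), 140.12380981445312), 'w': ((230.0972442626953, 439.1147155761719), (204.47537231445312, 342.363037109375), 159.03762817382812), 'c': ((264.6950988769531, 113.24901580810547), (51.85612869262695, 286.5933532714844), 81.83999633789062)}
[ 666.5 -152.7  110. ] [ 666.4 -149.5  113.3] [0.8 1.2 0.5]
[-0.62203146  0.16202706  0.76604444]
s ((-0.792607307434082, -2.62650990486145), (101.79631805419922, 103.74862670898438), 0.3757142722606659) [ 665.4 -154.1  110.5]
w ((-4.350287914276123, -1.6501507759094238), (102.278564453125, 107.1777572631836), 133.57073974609375) [ 663.  -152.5  108.2]
trim dir yaw approx 15.345408524300385 0.1559900794644186
stand back edge [ 739.2 -244.4    0. ] [ 779.8 -103.    -0. ] 15.987347914072746 0.14714787465969154
```

Run:
```python
from h import *
S=load("side0");C=load("scene0")
mm=lambda p:np.round(np.array(p)*1000,1)
s=lambda u,v:(200+(u+.5)/4-.5,130+(v+.5)/4-.5)
print("red top",mm(onz(S,s(702,370),.165)))
crop("side0",340,210,440,340,4.5,"pics/c6.png")
for u,v in[(275,82)]:
  q=(260+u/4,130+v/4); print("red scene",mm(onz(C,q,.165)))
for u,v in[(322,12)]:
  q=(260+u/4,130+v/4); print("green scene",mm(onz(C,q,.165)))
print("greens side",[mm(onz(S,q,.165)) for q in[(405,248),(418,284)]])
```

```text
red top [399.9  35.8 165. ]
red scene [403.7  39.  165. ]
green scene [338.2 114.  165. ]
greens side [array([338. , 114.5, 165. ]), array([320.8, 213.6, 165. ])]
```

>>> apply_moves --rows '[{"dp":[147,-267,-30],"twist":[0,0,0.262],"fingers":85},{"dp":[147,-267,-30],"twist":[0,0,0.262],"fingers":85},{"dp":[147,-267,-30],"twist":[0,0,0.262],"fingers":85},{"dp":[147,-267,-30],"twist":[0,0,0.262],"fingers":85},{"dp":[147,-267,-30],"twist":[0,0,0.262],"fingers":85},{"dp":[147,-267,-30],"twist":[0,0,0.262],"fingers":85},{"dp":[147,-267,-30],"twist":[0,0,0.262],"fingers":85},{"dp":[147,-267,-30],"twist":[0,0,0.262],"fingers":85}]'

```text
clock: 1.15
tcp_pos: [0.4594, 0.1462, 0.2613]
tcp_rot: [0.0, 0.794, 0.608, 0.0]
contact_force: [-0.3, -0.5, 0.0]
grip_width: 0.998
```

Run:
```python
from bench import status, read_camera
from h import *
o=status.get_obs(); print(o["clock"],o["tcp_pos"],q2R(o["tcp_rot"]).round(3).tolist(),o["joints"].round(3))
for n in["wrist","side"]:
    r=read_camera(n); r["tcp"]=(o["tcp_pos"],o["tcp_rot"]); pickle.dump(r,open(f"pics/{n}1.pkl","wb")); cv2.imwrite(f"pics/{n}1.png",r["color"][:,:,::-1])
r=load("wrist1"); print("pred tail",proj(r,[.4573,.1466,.175],r["tcp"]))
```

```text
1.15 [0.45938303 0.14617828 0.26127044] [[0.261, 0.965, 0.001], [0.965, -0.261, -0.0], [-0.0, 0.001, -1.0]] [-0.477  0.246  0.09   2.115 -0.03   0.78  -0.632]
pred tail [314.29690201 205.52728476]
```

View pics/wrist1.png

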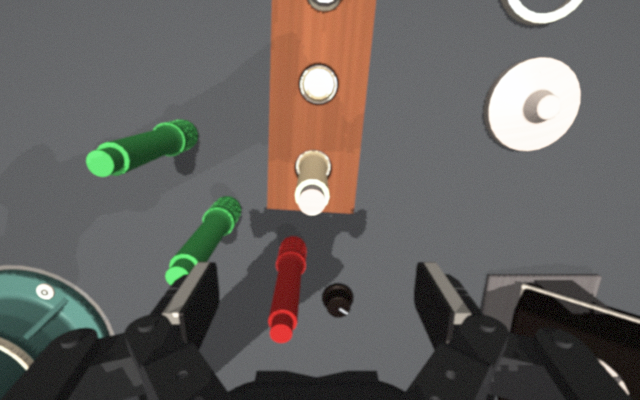

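View pics/side1.png

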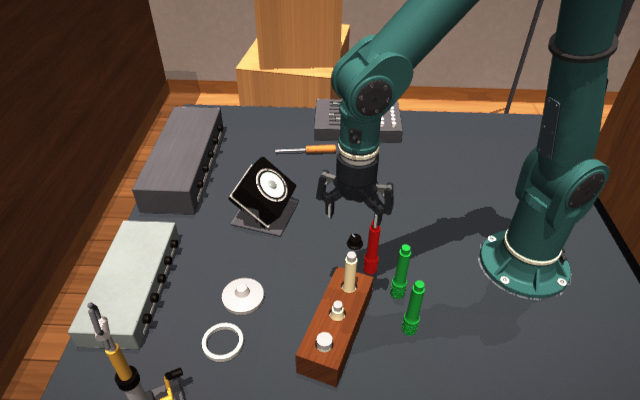

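Wrist view: the mic tail is at about (312,196), against a prediction of (314,205), a few mm off. The side view now shows the cone unobstructed. I'll refine both.

Run:
```python
from h import *
crop("wrist1",280,140,350,220,7,"pics/d1.png"); crop("side1",225,150,305,240,6.5,"pics/d2.png"); crop("side1",330,240,375,300,10,"pics/d3.png")
```

```text
(no output)
```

View pics/d1.png

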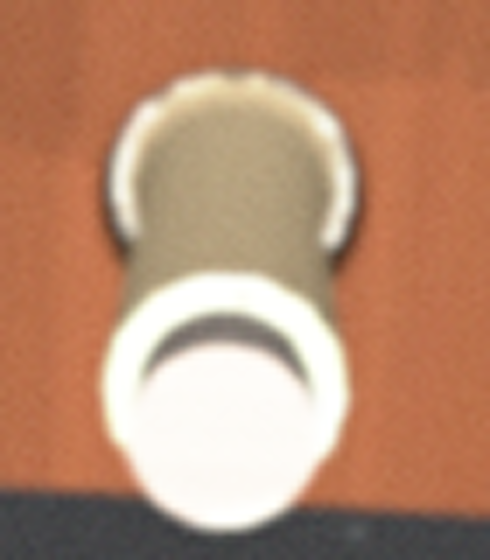

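View pics/d2.png

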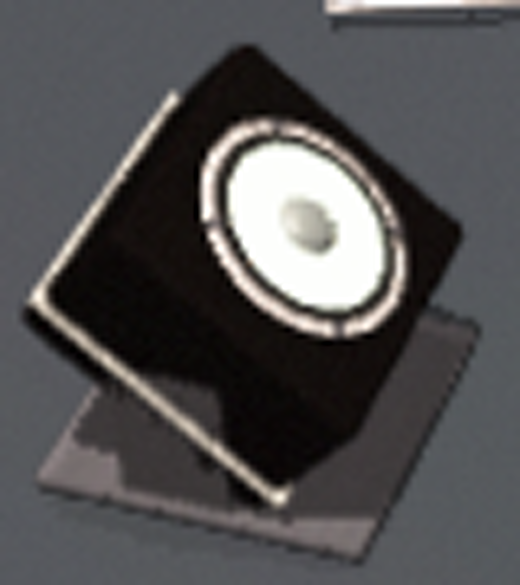

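View pics/d3.png

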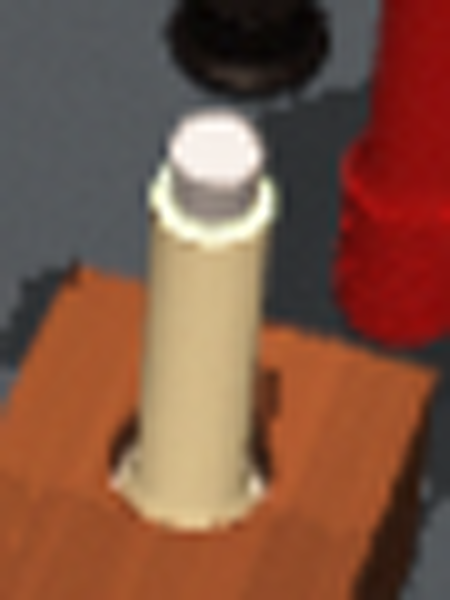

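Run:
```python
from h import *
S=load("side1");W=load("wrist1");T=W["tcp"];C=load("scene0")
mm=lambda p:np.round(np.array(p)*1000,1)
d1=lambda u,v:(280+(u+.5)/7-.5,140+(v+.5)/7-.5)
d2=lambda u,v:(225+(u+.5)/6.5-.5,150+(v+.5)/6.5-.5)
d3=lambda u,v:(330+(u+.5)/10-.5,240+(v+.5)/10-.5)
print("tail wrist",mm(onz(W,d1(221,436),.175,T)),"shoulder",mm(onz(W,d1(226,390),.160,T)),"well",mm(onz(W,d1(232,193),.07,T)))
print("tail side",mm(onz(S,d3(216,148),.175)),"tri",[mm(x) for x in tri([ray(W,d1(221,436),T),ray(S,d3(216,148))])])
P=[(200,178),(225,132),(280,117),(340,145),(385,190),(410,255),(395,315),(340,340),(290,322),(240,285),(208,235)]
el=cv2.fitEllipse(np.array(P,np.float32));print(el)
# white disc by threshold
g=S["color"][150:215,245:300].min(axis=2); g=(cv2.resize(g,None,fx=8,fy=8,interpolation=cv2.INTER_CUBIC)>190).astype(np.uint8)
cs,_=cv2.findContours(g,cv2.RETR_EXTERNAL,cv2.CHAIN_APPROX_NONE)
for c in cs:
    if cv2.contourArea(c)>4000:
        e=cv2.fitEllipse(c); print("thr",245+(e[0][0]+.5)/8-.5,150+(e[0][1]+.5)/8-.5,e[1])
q=d2(*el[0]); print(q)
yaw=np.radians(-15);ax=np.array([-np.sin(np.radians(40))*np.cos(yaw),-np.sin(np.radians(40))*np.sin(yaw),np.cos(np.radians(40))])
print("cone ctr z111",mm(onz(S,q,.111)), ax)
y=np.array([-np.sin(yaw),np.cos(yaw),0]);x2=np.cross(y,ax);c0=np.array([.6664,-.152,.111])
ab=[]
for u in P:
    o,d=ray(S,d2(*u)); p=o+d*((c0-o)@ax)/(d@ax); ab.append([(p-c0)@x2*1e3,(p-c0)@y*1e3])
e=cv2.fitEllipse(np.array(ab,np.float32)); print(e,mm(c0+x2*e[0][0]/1e3+y*e[0][1]/1e3))
print("stand",[mm(onz(S,d2(*p),.006)) for p in[(480,325),(362,558),(38,487)]])
```

```text
tail wrist [455.9 149.8 175. ] shoulder [456.2 149.9 160. ] well [456.4 150.9  70. ]
tail side [457.2 147.8 175. ] tri [array([456.8, 151.1, 178.7]), array([0.6, 0.6])]
((304.998779296875, 227.88577270507812), (172.60450744628906, 252.50254821777344), 138.3401641845703)
thr 271.61841773986816 184.3874053955078 (155.42526245117188, 224.84877014160156)
(271.4998121995192, 184.63627272385816)
cone ctr z111 [ 666.1 -152.7  111. ] [-0.62088515  0.16636568  0.76604444]
((-0.7142103910446167, -2.313729763031006), (103.31678009033203, 105.0643539428711), 110.1602783203125) [ 665.3 -154.1  110.5]
stand [array([ 599.8, -214. ,    6. ]), array([638.3, -64.9,   6. ]), array([ 780.5, -100.5,    6. ])]
```

>>> apply_moves --rows '[{"dp":[2.9,-4,0],"twist":[0,0,0],"fingers":85},{"dp":[2.9,-4,40],"twist":[0,0,0],"fingers":85},{"dp":[2.9,-4,60],"twist":[0,0,0],"fingers":85},{"dp":[2.9,-4,60],"twist":[0,0,0],"fingers":85},{"dp":[2.9,-4,60],"twist":[0,0,0],"fingers":85}]'

```text
clock: 1.88
tcp_pos: [0.4555, 0.1511, 0.2019]
tcp_rot: [0.0, 0.793, 0.609, 0.001]
contact_force: [-0.9, 1.0, 0.4]
grip_width: 0.993
```

```bash
cat > look.py <<'E'
import sys
from bench import status, read_camera
from h import *
o=status.get_obs(); print(o["clock"],o["tcp_pos"].round(4),q2R(o["tcp_rot"]).round(4).tolist(),o["joints"].round(3),o["contact_force"].round(2),o["grip_width"])
for n in sys.argv[2:]:
    r=read_camera(n); r["tcp"]=(o["tcp_pos"],o["tcp_rot"]); pickle.dump(r,open(f"pics/{n}{sys.argv[1]}.pkl","wb")); cv2.imwrite(f"pics/{n}{sys.argv[1]}.png",r["color"][:,:,::-1])
E
python3 look.py 2 wrist
```

```text
1.875 [0.4555 0.1511 0.2019] [[0.2592, 0.9658, 0.001], [0.9658, -0.2592, 0.0004], [0.0007, 0.0009, -1.0]] [-0.477  0.33   0.078  2.18  -0.043  0.632 -0.631] [-0.86  1.04  0.39] 0.9927453314524577
```

View pics/wrist2.png

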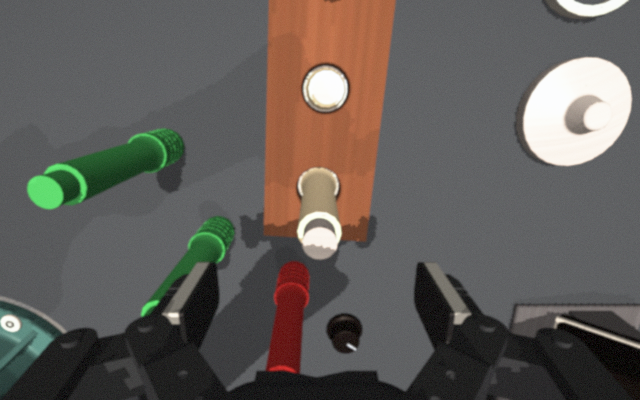

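Run:
```python
from h import *
W=load("wrist2");T=W["tcp"]
print(onz(W,(320,241),.175,T)*1000, onz(W,(319,188),.07,T)*1000, proj(W,[.4563,.150,.175],T))
```

```text
[456.7630655  150.93080899 175.        ] [456.97875475 150.22383777  70.        ] [319.61395585 242.70758831]
```

>>> apply_moves --rows '[{"dp":[0,1,40],"twist":[0,0,0],"fingers":85},{"dp":[0,1,75],"twist":[0,0,0],"fingers":85},{"dp":[0,1,91],"twist":[0,0,0],"fingers":85},{"dp":[0,1,91],"twist":[0,0,0],"fingers":85},{"dp":[0,1,91],"twist":[0,0,0],"fingers":85}]'

```text
clock: 2.55
tcp_pos: [0.4569, 0.1509, 0.1114]
tcp_rot: [0.0, 0.793, 0.609, 0.001]
contact_force: [0.2, 0.4, 0.9]
grip_width: 0.995
```

```bash
python3 look.py 3 side
```

```text
2.55 [0.4569 0.1509 0.1114] [[0.2591, 0.9658, 0.0022], [0.9658, -0.2591, 0.0009], [0.0014, 0.0019, -1.0]] [-0.455  0.488  0.055  2.243 -0.065  0.409 -0.609] [0.18 0.4  0.93] 0.9953256084594814
```

View pics/side3.png

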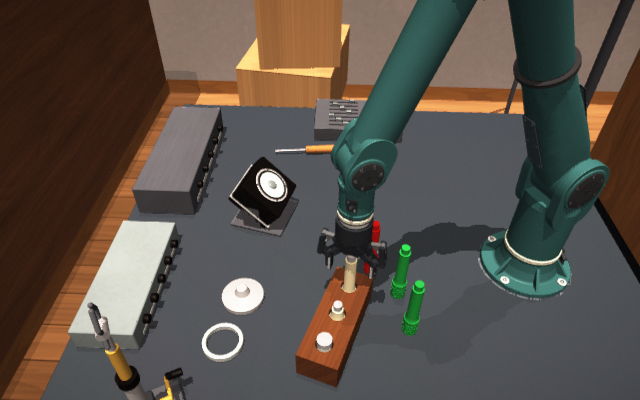

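The fingers straddle the mic body and there's no contact force. Closing now.

>>> apply_moves --rows '[{"dp":[0,0,0],"twist":[0,0,0],"fingers":15},{"dp":[0,0,0],"twist":[0,0,0],"fingers":15},{"dp":[0,0,0],"twist":[0,0,0],"fingers":15},{"dp":[0,0,0],"twist":[0,0,0],"fingers":15},{"dp":[0,0,0],"twist":[0,0,0],"fingers":15},{"dp":[0,0,0],"twist":[0,0,0],"fingers":15},{"dp":[0,0,0],"twist":[0,0,0],"fingers":15},{"dp":[0,0,0],"twist":[0,0,0],"fingers":15}]' --newtons 60

```text
clock: 3.6
tcp_pos: [0.4564, 0.1506, 0.1106]
tcp_rot: [0.0, 0.793, 0.609, 0.0]
contact_force: [0.4, 0.1, 5.2]
grip_width: 0.278
```

>>> apply_moves --rows '[{"dp":[0,0,-10],"twist":[0,0,0],"fingers":15},{"dp":[0,0,-25],"twist":[0,0,0],"fingers":15},{"dp":[0,0,-45],"twist":[0,0,0],"fingers":15},{"dp":[0,0,-65],"twist":[0,0,0],"fingers":15},{"dp":[0,0,-85],"twist":[0,0,0],"fingers":15},{"dp":[0,0,-110],"twist":[0,0,0],"fingers":15},{"dp":[0,0,-140],"twist":[0,0,0],"fingers":15},{"dp":[0,0,-160],"twist":[0,0,0],"fingers":15},{"dp":[0,0,-160],"twist":[0,0,0],"fingers":15},{"dp":[0,0,-160],"twist":[0,0,0],"fingers":15}]'

```text
clock: 4.85
tcp_pos: [0.4546, 0.1502, 0.2696]
tcp_rot: [-0.0, 0.793, 0.609, -0.001]
contact_force: [0.4, -0.1, -3.3]
grip_width: 0.283
```

```bash
python3 look.py 4 side wrist scene
```

```text
4.85 [0.4546 0.1502 0.2696] [[0.2588, 0.9659, -0.002], [0.9659, -0.2589, -0.0008], [-0.0013, -0.0018, -1.0]] [-0.49   0.232  0.092  2.111 -0.03   0.802 -0.642] [ 0.4  -0.06 -3.26] 0.28287095901158216
```

View pics/side4.png

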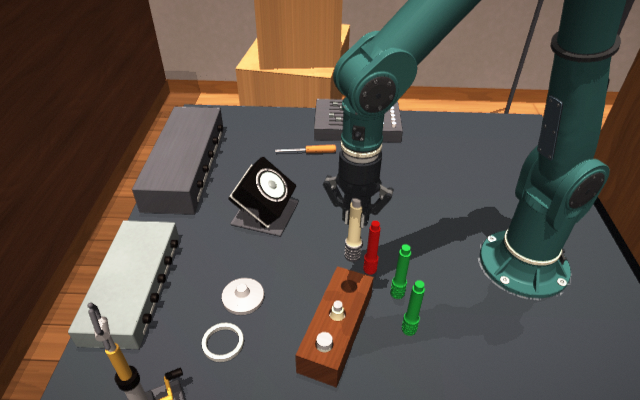

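View pics/scene4.png

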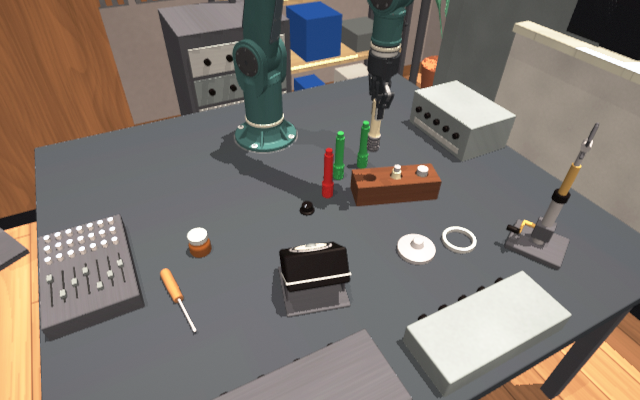

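Run:
```python
import numpy as np
from scipy.optimize import least_squares
Q=np.array([[.5921,1.6098,.9427],[.246,2.115,.78],[.33,2.18,.632],[.488,2.243,.409],[.232,2.111,.802]])
P=np.array([[.7242,.2302],[np.hypot(.4594,.1462),.2613],[np.hypot(.4555,.1511),.2019],[np.hypot(.4569,.1509),.1114],[np.hypot(.4546,.1502),.2696]])
def fk(p,q):
    h,L1,L2,L3,a=p; s=np.cumsum(q,-1)
    return np.stack([a+L1*np.sin(s[...,0])+L2*np.sin(s[...,1])+L3*np.sin(s[...,2]),h+L1*np.cos(s[...,0])+L2*np.cos(s[...,1])+L3*np.cos(s[...,2])],-1)
pri=np.array([.36,.42,.4,.3,0])
f=lambda p:np.r_[(fk(p,Q)-P).ravel()/.003,(p-pri)/.1]
r=least_squares(f,pri);print(r.x.round(3),((fk(r.x,Q)-P)*1000).round(1).tolist())
for tgt in [(.580,.234),(.548,.272)]:
    g=lambda q:np.r_[fk(r.x,q)-tgt,q.sum()-(np.pi-.698)]
    print(least_squares(g,[.1,2.2,.3]).x)
```

```text
[0.325 0.618 0.464 0.334 0.006] [[-0.3, 0.2], [0.6, -0.1], [-0.3, -0.2], [-0.1, 0.6], [0.1, -0.4]]
[ 0.293433    2.44727346 -0.29711381]
[ 0.16991013  2.46949078 -0.19580826]
```

Run:
```python
import numpy as np
from h import *
from scipy.optimize import least_squares
S=load("side1")
print("knob",onz(S,(355,242),.02).round(3),"jar",onz(S,(348,162),.03).round(3))
h,L1,L2,L3=.325,.618,.464,.334
for up in(0,.04,.08,.12,.16):
  for dr in (0,.03):
    rw,zw=.365+dr,.49+up-h
    d=np.hypot(rw,zw); j4=np.pi-np.arccos((L1**2+L2**2-d*d)/(2*L1*L2))
    j2=np.arctan2(rw,zw)-np.arctan2(L2*np.sin(j4),L1+L2*np.cos(j4))
    phi=np.pi-(j2+j4)
    print(up,dr,"j2 %.2f j4 %.2f f tilt %.2f  t0 for flip %.2f cone %.2f"%(j2,j4,phi,2*phi-.698,.698-phi))
```

```text
knob [ 0.437 -0.037  0.02 ] jar [ 0.454 -0.373  0.03 ]
0 0 j2 0.30 j4 2.44 f tilt 0.41  t0 for flip 0.12 cone 0.29
0 0.03 j2 0.33 j4 2.38 f tilt 0.44  t0 for flip 0.18 cone 0.26
0.04 0 j2 0.21 j4 2.40 f tilt 0.53  t0 for flip 0.37 cone 0.16
0.04 0.03 j2 0.25 j4 2.34 f tilt 0.55  t0 for flip 0.41 cone 0.14
0.08 0 j2 0.13 j4 2.35 f tilt 0.66  t0 for flip 0.61 cone 0.04
0.08 0.03 j2 0.17 j4 2.30 f tilt 0.67  t0 for flip 0.64 cone 0.03
0.12 0 j2 0.07 j4 2.30 f tilt 0.77  t0 for flip 0.85 cone -0.08
0.12 0.03 j2 0.11 j4 2.25 f tilt 0.78  t0 for flip 0.87 cone -0.08
0.16 0 j2 0.01 j4 2.25 f tilt 0.89  t0 for flip 1.08 cone -0.19
0.16 0.03 j2 0.06 j4 2.20 f tilt 0.89  t0 for flip 1.08 cone -0.19
```

>>> apply_moves --rows '[{"dp":[-60,50,-5],"twist":[-0.1,0,0],"fingers":15},{"dp":[-110,80,-10],"twist":[-0.2,0,0],"fingers":15},{"dp":[-160,95,-10],"twist":[-0.25,0,0],"fingers":15},{"dp":[-200,95,0],"twist":[-0.25,0,0],"fingers":15},{"dp":[-238,95,0],"twist":[-0.25,0,0],"fingers":15},{"dp":[-238,95,0],"twist":[-0.25,0,0],"fingers":15},{"dp":[-238,95,0],"twist":[-0.25,0,0],"fingers":15}]'

```text
clock: 5.88
tcp_pos: [0.4857, -0.1035, 0.2697]
tcp_rot: [0.098, 0.787, 0.604, 0.075]
contact_force: [0.5, 0.3, -2.2]
grip_width: 0.284
```

```bash
python3 look.py 5 side
```

```text
5.875 [ 0.4857 -0.1035  0.2697] [[0.259, 0.9362, 0.2376], [0.9659, -0.251, -0.0637], [-0.0, 0.246, -0.9693]] [-0.103  0.165  0.224  2.236 -0.     0.498 -0.148] [ 0.48  0.32 -2.24] 0.2843160750477098
```

View pics/side5.png

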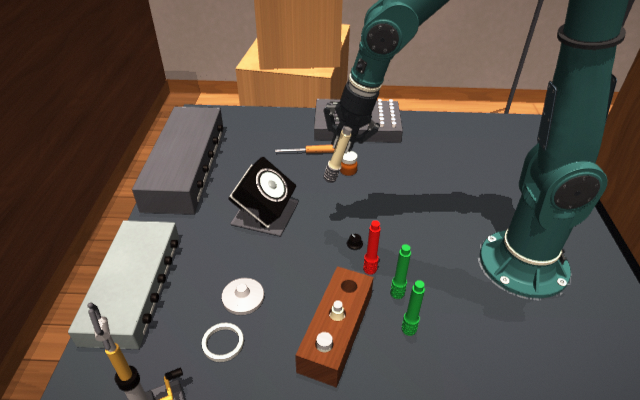

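```bash
cat > kin.py <<'E'
import numpy as np
from scipy.optimize import least_squares
Q=np.array([[.5921,1.6098,.9427],[.246,2.115,.78],[.33,2.18,.632],[.488,2.243,.409],[.232,2.111,.802],[.165,2.236,.498]])
P=np.array([[.7242,.2302],[np.hypot(.4594,.1462),.2613],[np.hypot(.4555,.1511),.2019],[np.hypot(.4569,.1509),.1114],[np.hypot(.4546,.1502),.2696],[np.hypot(.4857,.1035),.2697]])
def fk(p,q):
    h,L1,L2,L3,a=p; s=np.cumsum(q,-1)
    return np.stack([a+L1*np.sin(s[...,0])+L2*np.sin(s[...,1])+L3*np.sin(s[...,2]),h+L1*np.cos(s[...,0])+L2*np.cos(s[...,1])+L3*np.cos(s[...,2])],-1)
pri=np.array([.36,.42,.4,.3,0])
f=lambda p:np.r_[(fk(p,Q)-P).ravel()/.002,(p-pri)/.2]
r=least_squares(f,pri)
E
python3 - <<'E'
from kin import *
print(r.x.round(3),((fk(r.x,Q)-P)*1000).round(1).tolist())
for z in (.234,.26,.28,.3):
    g=lambda q:np.r_[fk(r.x,q)-(.580,z),q.sum()-(np.pi-.698)]
    print(z,least_squares(g,[.1,2.2,.3]).x)
E
```

```text
[0.311 0.621 0.464 0.322 0.004] [[0.4, 0.3], [0.2, 0.3], [-0.5, 0.1], [0.1, 0.6], [-0.3, -0.0], [0.2, -1.2]]
0.234 [ 0.29566622  2.42918826 -0.28126183]
0.26 [ 0.23900214  2.40431741 -0.1997269 ]
0.28 [ 0.19811474  2.38331642 -0.13783851]
0.3 [ 0.15966577  2.36079679 -0.07686991]
```

>>> apply_moves --rows '[{"dp":[-1,0,20],"twist":[-0.1,0,0],"fingers":15},{"dp":[-1,0,33],"twist":[-0.17,0,0],"fingers":15},{"dp":[-1,0,33],"twist":[-0.17,0,0],"fingers":15},{"dp":[-1,0,33],"twist":[-0.17,0,0],"fingers":15}]'

```text
clock: 6.42
tcp_pos: [0.495, -0.1061, 0.2391]
tcp_rot: [0.165, 0.775, 0.596, 0.127]
contact_force: [-0.4, -0.4, -2.5]
grip_width: 0.278
```

```bash
python3 look.py 6
```

```text
6.425 [ 0.495  -0.1061  0.2391] [[0.2572, 0.882, 0.3948], [0.9664, -0.2348, -0.1048], [0.0003, 0.4085, -0.9128]] [-0.159  0.195  0.273  2.368  0.078  0.17  -0.236] [-0.37 -0.42 -2.54] 0.27754351785057635
```

```bash
cat > flip.py <<'E'
import sys,numpy as np
from scipy.spatial.transform import Rotation as R
def tab(f,ths,L=322):
    f=np.array(f)/np.linalg.norm(f)
    for t in ths:
        d=(R.from_rotvec(t*f).as_matrix()-np.eye(3))@np.array([0,0,L]); print(round(t,3),d.round(1).tolist(),(t*f).round(3).tolist())
E
python3 - <<'E'
from flip import *
f=(0,np.sin(.17),np.cos(.17))
tab(f,[.17,.35,-.17,-.35])
E
```

```text
0.17 [9.2, 0.8, -0.1] [0.0, 0.029, 0.168]
0.35 [18.7, 3.3, -0.6] [0.0, 0.059, 0.345]
-0.17 [-9.2, 0.8, -0.1] [-0.0, -0.029, -0.168]
-0.35 [-18.7, 3.3, -0.6] [-0.0, -0.059, -0.345]
```

>>> apply_moves --rows '[{"dp":[9.2,0.8,-0.1],"twist":[0,0.029,0.168],"fingers":15},{"dp":[18.7,3.3,-0.6],"twist":[0,0.059,0.345],"fingers":15},{"dp":[18.7,3.3,-0.6],"twist":[0,0.059,0.345],"fingers":15}]'

```text
clock: 6.8
tcp_pos: [0.5027, -0.0895, 0.2415]
tcp_rot: [0.124, 0.862, 0.459, 0.177]
contact_force: [0.4, -0.5, -2.6]
grip_width: 0.278
```

```bash
python3 look.py 7
```

```text
6.8 [ 0.5027 -0.0895  0.2415] [[0.5166, 0.7466, 0.4192], [0.8346, -0.5485, -0.0516], [0.1914, 0.3765, -0.9064]] [-0.089  0.192  0.19   2.365 -0.148  0.154 -0.362] [ 0.38 -0.49 -2.62] 0.2782958729703356
```

Run:
```python
from flip import *
f=(0,np.sin(.17),np.cos(.17))
tab(f,-.175*np.arange(1,13))
```

```text
-0.175 [-9.5, 0.8, -0.1] [-0.0, -0.03, -0.172]
-0.35 [-18.7, 3.3, -0.6] [-0.0, -0.059, -0.345]
-0.525 [-27.3, 7.2, -1.2] [-0.0, -0.089, -0.517]
-0.7 [-35.1, 12.6, -2.2] [-0.0, -0.118, -0.69]
-0.875 [-41.8, 19.3, -3.3] [-0.0, -0.148, -0.862]
-1.05 [-47.3, 27.0, -4.6] [-0.0, -0.178, -1.035]
-1.225 [-51.3, 35.5, -6.1] [-0.0, -0.207, -1.207]
-1.4 [-53.7, 44.6, -7.6] [-0.0, -0.237, -1.38]
-1.575 [-54.5, 53.9, -9.3] [-0.0, -0.266, -1.552]
-1.75 [-53.6, 63.3, -10.9] [-0.0, -0.296, -1.725]
-1.925 [-51.1, 72.3, -12.4] [-0.0, -0.326, -1.897]
-2.1 [-47.0, 80.8, -13.9] [-0.0, -0.355, -2.07]
```

>>> apply_moves --rows '[{"dp":[-9.5,0.8,-0.1],"twist":[0,-0.03,-0.172],"fingers":15},{"dp":[-18.7,3.3,-0.6],"twist":[0,-0.059,-0.345],"fingers":15},{"dp":[-27.3,7.2,-1.2],"twist":[0,-0.089,-0.517],"fingers":15},{"dp":[-35.1,12.6,-2.2],"twist":[0,-0.118,-0.69],"fingers":15},{"dp":[-41.8,19.3,-3.3],"twist":[0,-0.148,-0.862],"fingers":15},{"dp":[-47.3,27,-4.6],"twist":[0,-0.178,-1.035],"fingers":15},{"dp":[-51.3,35.5,-6.1],"twist":[0,-0.207,-1.207],"fingers":15},{"dp":[-51.3,35.5,-6.1],"twist":[0,-0.207,-1.207],"fingers":15}]'

```text
clock: 7.8
tcp_pos: [0.4994, -0.1517, 0.25]
tcp_rot: [0.246, 0.463, 0.851, -0.01]
contact_force: [-0.4, 0.2, -3.6]
grip_width: 0.282
```

```bash
python3 look.py 8
```

```text
7.8 [ 0.4994 -0.1517  0.25  ] [[-0.4498, 0.7934, 0.4102], [0.7838, 0.5709, -0.2446], [-0.4282, 0.2115, -0.8786]] [-0.334  0.208  0.49   2.374  0.663  0.156  0.064] [-0.39  0.24 -3.57] 0.28233378226838124
```

```bash
cat >> flip.py <<'E'
def ff(j6,j7): return (-np.sin(j6)*np.sin(j7),np.sin(j6)*np.cos(j7),np.cos(j6))
E
python3 - <<'E'
from flip import *
tab(ff(.156,.064),-.18*np.arange(1,9))
E
```

```text
-0.18 [-9.0, 0.2, -0.1] [0.002, -0.028, -0.178]
-0.36 [-17.8, 2.0, -0.5] [0.004, -0.056, -0.356]
-0.54 [-26.1, 5.4, -1.1] [0.005, -0.084, -0.533]
-0.72 [-33.7, 10.1, -1.9] [0.007, -0.112, -0.711]
-0.9 [-40.3, 16.2, -2.9] [0.009, -0.14, -0.889]
-1.08 [-45.7, 23.3, -4.1] [0.011, -0.167, -1.067]
-1.26 [-49.7, 31.2, -5.4] [0.013, -0.195, -1.245]
-1.44 [-52.2, 39.7, -6.8] [0.014, -0.223, -1.423]
```

>>> apply_moves --rows '[{"dp":[-9,0.2,-0.1],"twist":[0.002,-0.028,-0.178],"fingers":15},{"dp":[-17.8,2,-0.5],"twist":[0.004,-0.056,-0.356],"fingers":15},{"dp":[-26.1,5.4,-1.1],"twist":[0.005,-0.084,-0.533],"fingers":15},{"dp":[-33.7,10.1,-1.9],"twist":[0.007,-0.112,-0.711],"fingers":15},{"dp":[-40.3,16.2,-2.9],"twist":[0.009,-0.14,-0.889],"fingers":15},{"dp":[-45.7,23.3,-4.1],"twist":[0.011,-0.167,-1.067],"fingers":15},{"dp":[-49.7,31.2,-5.4],"twist":[0.013,-0.195,-1.245],"fingers":15},{"dp":[-52.2,39.7,-6.8],"twist":[0.014,-0.223,-1.423],"fingers":15},{"dp":[-52.2,39.7,-6.8],"twist":[0.014,-0.223,-1.423],"fingers":15}]'

```text
clock: 8.93
tcp_pos: [0.5509, -0.1679, 0.2861]
tcp_rot: [0.263, -0.205, 0.917, -0.219]
contact_force: [-0.5, -0.5, -2.1]
grip_width: 0.278
```

```bash
python3 look.py 9
```

```text
8.925 [ 0.5509 -0.1679  0.2861] [[-0.7783, -0.2603, 0.5714], [-0.4902, 0.8205, -0.294], [-0.3923, -0.5089, -0.7662]] [-0.344  0.209  0.506  2.37   2.098  0.146  0.068] [-0.52 -0.5  -2.11] 0.277782827232314
```

Run:
```python
from flip import *
tab(ff(.146,.068),-.18*np.arange(1,6))
```

```text
-0.18 [-8.4, 0.2, -0.1] [0.002, -0.026, -0.178]
-0.36 [-16.7, 1.8, -0.4] [0.004, -0.052, -0.356]
-0.54 [-24.5, 4.9, -1.0] [0.005, -0.078, -0.534]
-0.72 [-31.6, 9.4, -1.7] [0.007, -0.105, -0.712]
-0.9 [-37.8, 15.0, -2.6] [0.009, -0.131, -0.89]
```

>>> apply_moves --rows '[{"dp":[-8.4,0.2,-0.1],"twist":[0.002,-0.026,-0.178],"fingers":15},{"dp":[-16.7,1.8,-0.4],"twist":[0.004,-0.052,-0.356],"fingers":15},{"dp":[-24.5,4.9,-1],"twist":[0.005,-0.078,-0.534],"fingers":15},{"dp":[-31.6,9.4,-1.7],"twist":[0.007,-0.105,-0.712],"fingers":15},{"dp":[-31.6,9.4,-1.7],"twist":[0.007,-0.105,-0.712],"fingers":15}]'

```text
clock: 9.55
tcp_pos: [0.5715, -0.1445, 0.2944]
tcp_rot: [0.217, -0.521, 0.774, -0.289]
contact_force: [0.4, -0.5, -1.8]
grip_width: 0.278
```

```bash
python3 look.py 10 side scene
cat > goal.py <<'E'
from h import *
from bench import status
import sys
# args: cone xyz, yaw deg, dist TCP->cone along axis mm (0.06+grille offset), extra up
def goal(c,ax,D,up,roll=None,offs=np.zeros(3)):
    o=status.get_obs(); Rm=q2R(o["tcp_rot"]); p=o["tcp_pos"]
    tgt=c+ax*D+np.array([0,0,up])+offs
    # minimal rotation taking z to -ax
    z=Rm[:,2]; v=np.cross(z,-ax); s=np.linalg.norm(v); rv=v/s*np.arctan2(s,z@-ax) if s>1e-9 else v
    print("dp",(Rm.T@(tgt-p)*1000).round(1),"twist",(Rm.T@rv).round(4),"deg",np.degrees(np.linalg.norm(rv)).round(2))
E
python3 - <<'E'
from goal import *
yaw=np.radians(-15);ax=np.array([-np.sin(np.radians(40))*np.cos(yaw),-np.sin(np.radians(40))*np.sin(yaw),np.cos(np.radians(40))])
goal(np.array([.6662,-.1525,.111]),ax,.1606,.05)
E
```

```text
9.55 [ 0.5715 -0.1445  0.2944] [[-0.3641, -0.6805, 0.636], [-0.9307, 0.2912, -0.2212], [-0.0347, -0.6724, -0.7393]] [-0.224  0.199  0.359  2.365  2.562  0.158  0.322] [ 0.36 -0.53 -1.79] 0.27812516291756456
dp [-15.5  15.9   0.3] twist [-0.0446 -0.0453  0.    ] deg 3.64
```

View pics/side10.png

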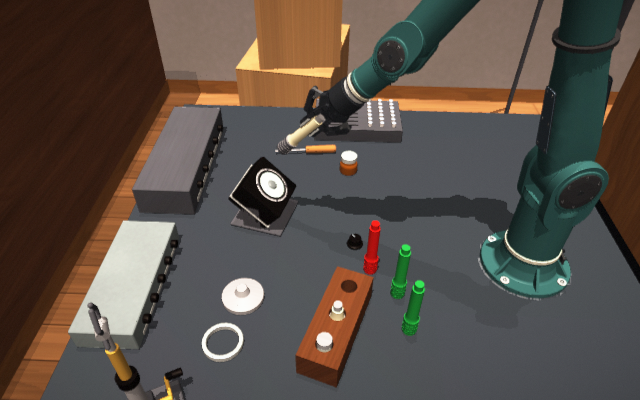

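The flip worked. The mic is tilted toward the speaker from above, and the joints are within range. Next I align it 50 mm above the goal.

>>> apply_moves --rows '[{"dp":[-8,8,0],"twist":[-0.0223,-0.0227,0],"fingers":15},{"dp":[-15.5,16,0],"twist":[-0.0446,-0.0453,0],"fingers":15},{"dp":[-15.5,16,0],"twist":[-0.0446,-0.0453,0],"fingers":15},{"dp":[-15.5,16,0],"twist":[-0.0446,-0.0453,0],"fingers":15}]'

```text
clock: 10.15
tcp_pos: [0.5666, -0.126, 0.2845]
tcp_rot: [0.222, -0.533, 0.774, -0.261]
contact_force: [-0.3, -0.2, -2.9]
grip_width: 0.281
```

```bash
python3 look.py 11 side scene wrist
python3 - <<'E'
from goal import *
yaw=np.radians(-15);ax=np.array([-np.sin(np.radians(40))*np.cos(yaw),-np.sin(np.radians(40))*np.sin(yaw),np.cos(np.radians(40))])
goal(np.array([.6662,-.1525,.111]),ax,.1606,.05)
goal(np.array([.6662,-.1525,.111]),ax,.1606,.0)
E
```

```text
10.15 [ 0.5666 -0.126   0.2845] [[-0.334, -0.7084, 0.6218], [-0.9402, 0.2967, -0.1671], [-0.0661, -0.6404, -0.7652]] [-0.137  0.197  0.251  2.365  2.618  0.122  0.269] [-0.26 -0.18 -2.93] 0.2807970228886124
dp [0.2 0.5 0.3] twist [-0.0013  0.0002  0.    ] deg 0.07
dp [ 3.5 32.5 38.6] twist [-0.0013  0.0002  0.    ] deg 0.07
```

View pics/wrist11.png

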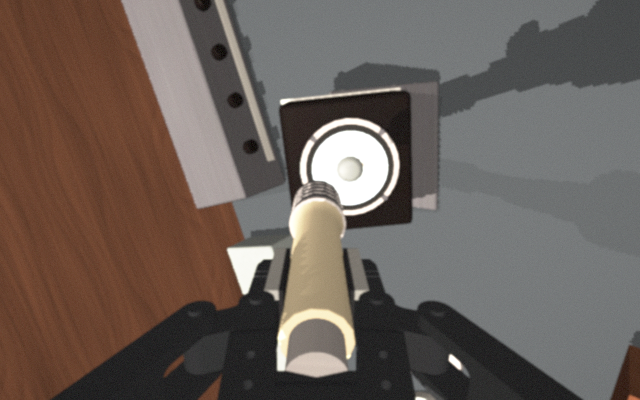

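Run:
```python
from h import *
crop("wrist11",270,70,450,220,4.4,"pics/e1.png")
W=load("wrist11");T=W["tcp"];p,Rm=T[0],q2R(T[1])
for d in(-.064,-.02,.04,.1006): print(d,proj(W,p+Rm[:,2]*d,T).round(1))
crop("side11",240,100,360,190,6.6,"pics/e2.png")
crop("scene11",260,160,360,290,4.5,"pics/e3.png")
```

```text
-0.064 [313.2 371.6]
-0.02 [314.1 287.6]
0.04 [314.7 230. ]
0.1006 [315.1 197.9]
```

View pics/e1.png

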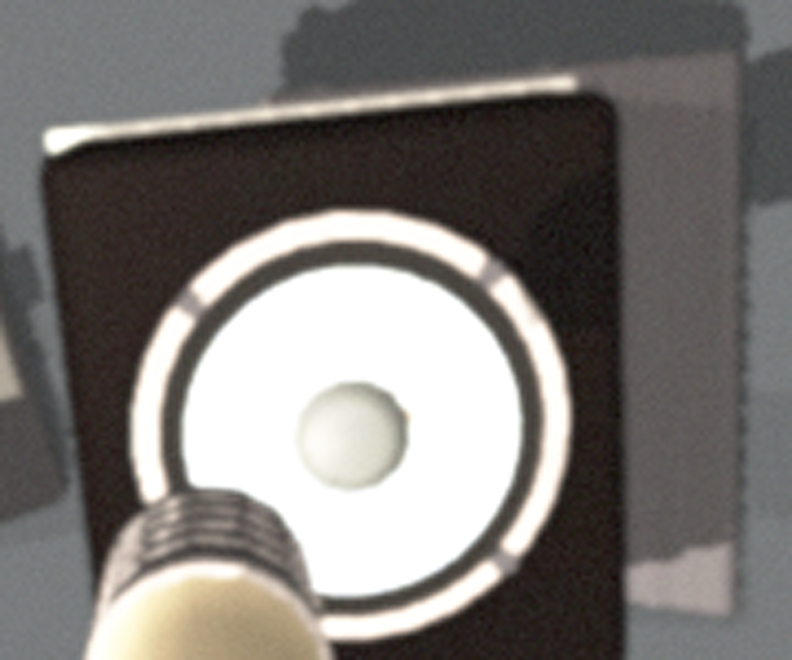

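View pics/e2.png

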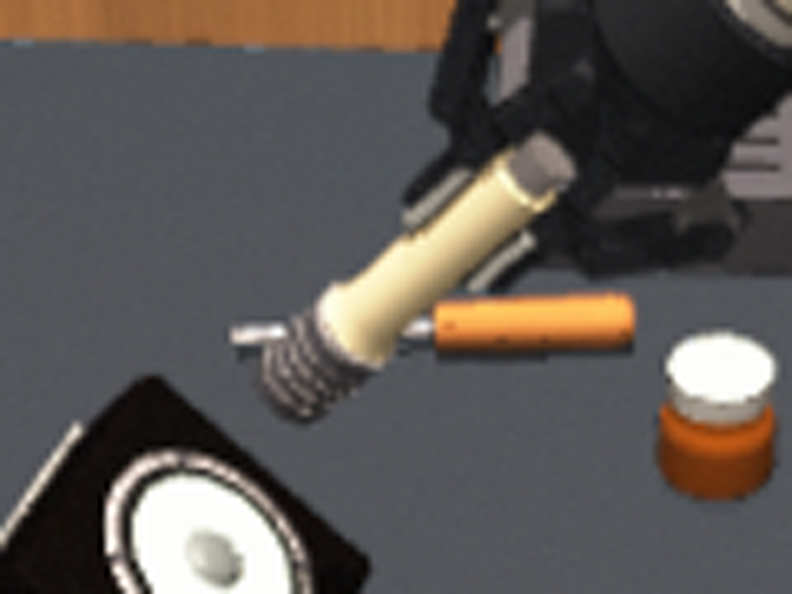

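View pics/e3.png

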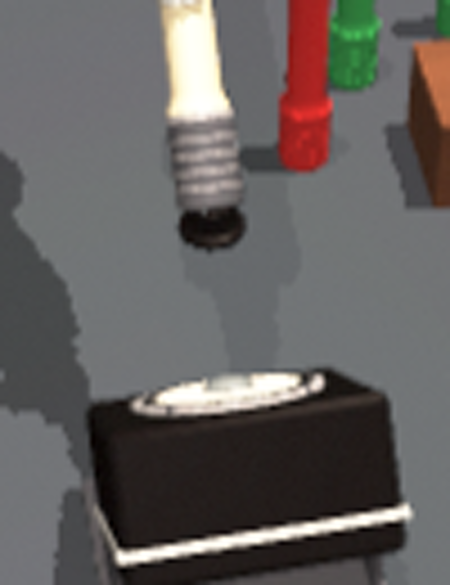

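Run:
```python
from h import *
W=load("wrist11");T=W["tcp"];S=load("side1");S11=load("side11")
mm=lambda p:np.round(np.array(p)*1000,1)
e1=lambda u,v:(270+(u+.5)/4.4-.5,70+(v+.5)/4.4-.5)
yaw=np.radians(-15);ax=np.array([-np.sin(np.radians(40))*np.cos(yaw),-np.sin(np.radians(40))*np.sin(yaw),np.cos(np.radians(40))])
y=np.array([-np.sin(yaw),np.cos(yaw),0])
def onpl(r,uv,c,t=None):
    o,d=ray(r,uv,t); return o+d*((c-o)@ax)/(d@ax)
c0=np.array([.6662,-.1525,.111])
P=[(131,430),(150,345),(200,270),(270,225),(350,207),(430,222),(500,265),(550,330),(572,420),(555,510),(500,585),(430,625),(355,640)]
el=cv2.fitEllipse(np.array(P,np.float32)); print(el)
q=np.array([onpl(W,e1(*u),c0,T) for u in P]); x2=np.cross(y,ax)
e=cv2.fitEllipse(np.c_[(q-c0)@x2,(q-c0)@y].astype(np.float32)*1000); print("in plane (x2,y):",e, mm(c0+x2*e[0][0]/1e3+y*e[0][1]/1e3))
rw=ray(W,e1(*el[0]),T); rs=ray(S,(271.5,184.55)); print("tri",[mm(x) for x in tri([rw,rs])])
# cabinet right edge & top trim direction in plane
a,b=[onpl(W,e1(*u),c0,T) for u in[(612,120),(626,640)]]; v=b-a; print("edge dir in (x2,y):",mm([v@x2,v@y]),np.degrees(np.arctan2(v@y,v@x2)))
a,b=[onz(W,e1(*u),.006,T) for u in[(738,55),(735,610)]]; v=b-a;print("stand edge",mm(a),mm(b),np.linalg.norm(v),"yaw",np.degrees(np.arctan2(v[1],v[0])))
print("tool y in (x2,y)",q2R(T[1])[:,1]@x2,q2R(T[1])[:,1]@y)
# mic ends in side11: 
e2=lambda u,v:(240+(u+.5)/6.6-.5,100+(v+.5)/6.6-.5)
Rm=q2R(T[1]);p=T[0]
for d in(-.064,.1006): print(d,(proj(S11,p+Rm[:,2]*d)-np.array([240,100])+.5)*6.6)
Sc=load("scene11")
for d in(.042,.1006): print(d,(proj(Sc,p+Rm[:,2]*d)-np.array([260,160])+.5)*4.5)
```

```text
((352.46783447265625, 424.40911865234375), (431.5766296386719, 439.8288269042969), 84.94234466552734)
in plane (x2,y): ((-2.117250442504883, 3.3153023719787598), (101.00923919677734, 103.76354217529297), 37.74388122558594) [ 665.5 -148.9  109.6]
tri [array([ 665. , -151.6,  111.2]), array([1.3, 1.3])]
edge dir in (x2,y): [ -1.1 122. ] 90.49858652897815
stand edge [ 598.5 -207.5    6. ] [636. -67.   6.] 0.14533835589520433 yaw 75.0515448594215
tool y in (x2,y) -0.9946565143074959 0.10323044841940693
-0.064 [555.91263797 155.68843902]
0.1006 [288.92043418 388.65705855]
0.042 [193.02167606  92.09517864]
0.1006 [207.97125126 209.86751431]
```

Run:
```python
from h import *
crop("wrist11",260,170,380,390,2.7,"pics/f1.png")
W=load("wrist11");T=W["tcp"];p,Rm=T[0],q2R(T[1])
pr=lambda x,y,z:((proj(W,p+Rm@np.array([x,y,z]),T)-np.array([260,170])+.5)*2.7).round(0)
print("grille rim far",pr(.017,0,.1006),"grille rear rim",pr(.017,0,.0526),"tail c",pr(0,0,-.0644),"tail +x",pr(.0095,0,-.0644),"tail +-y",pr(0,.0095,-.0644),pr(0,-.0095,-.0644),"body end +x",pr(.013,0,-.0494),"grille sides",pr(0,.017,.0526),pr(0,-.017,.0526))
```

```text
grille rim far [150.  17.] grille rear rim [149.  70.] tail c [145. 549.] tail +x [145. 477.] tail +-y [233. 549.] [ 57. 549.] body end +x [146. 362.] grille sides [224. 142.] [ 75. 141.]
```

View pics/f1.png

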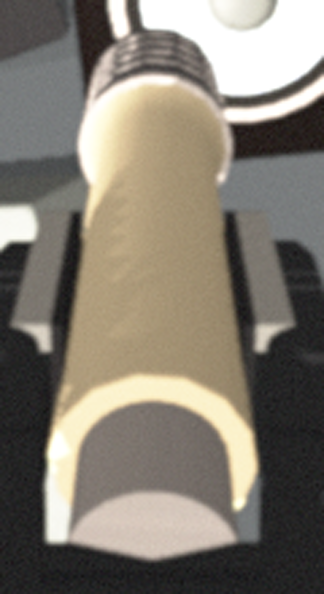

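>>> apply_moves --rows '[{"dp":[1,11,13],"twist":[0,0,0],"fingers":15},{"dp":[2.4,22,26],"twist":[0,0,0],"fingers":15},{"dp":[3.5,32.5,38.6],"twist":[-0.001,0,0],"fingers":15},{"dp":[3.5,32.5,38.6],"twist":[-0.001,0,0],"fingers":15},{"dp":[3.5,32.5,38.6],"twist":[-0.001,0,0],"fingers":15}]'

```text
clock: 10.92
tcp_pos: [0.5668, -0.1259, 0.2345]
tcp_rot: [0.222, -0.533, 0.774, -0.261]
contact_force: [0.3, -0.1, -2.7]
grip_width: 0.285
```

```bash
python3 look.py 12 side scene wrist
python3 - <<'E'
from goal import *
yaw=np.radians(-15);ax=np.array([-np.sin(np.radians(40))*np.cos(yaw),-np.sin(np.radians(40))*np.sin(yaw),np.cos(np.radians(40))])
goal(np.array([.6658,-.1520,.111]),ax,.1606,.0)
crop("wrist12",250,70,430,220,4.4,"pics/g1.png")
crop("side12",220,120,340,220,6.6,"pics/g2.png")
crop("scene12",260,130,360,290,3.7,"pics/g3.png")
E
```

```text
10.925 [ 0.5668 -0.1259  0.2345] [[-0.3326, -0.7091, 0.6217], [-0.9408, 0.2954, -0.1664], [-0.0657, -0.6402, -0.7654]] [0.05  0.296 0.036 2.408 2.74  0.274 0.143] [ 0.27 -0.12 -2.69] 0.28465453130467666
dp [0.  1.2 0.1] twist [-0.0017  0.0009  0.    ] deg 0.11
```

View pics/g1.png

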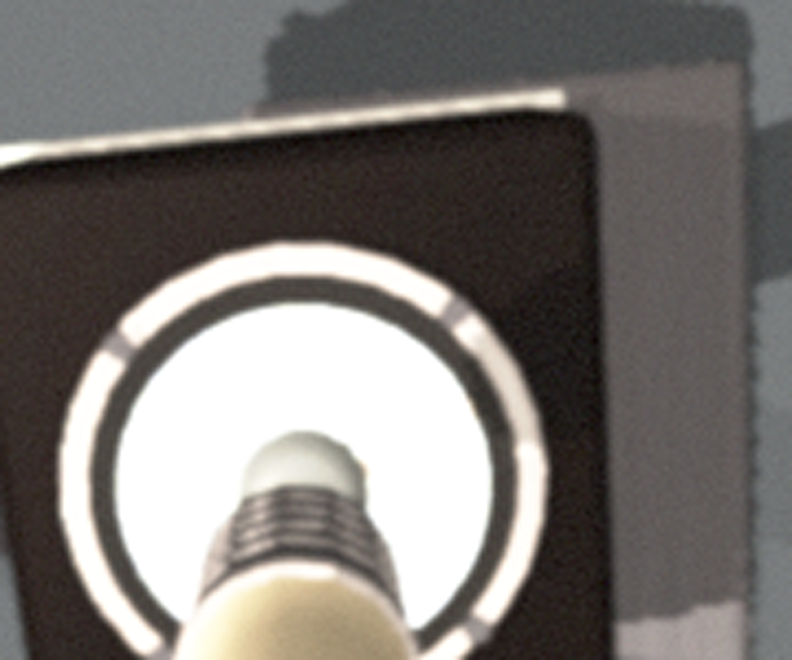

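View pics/g2.png

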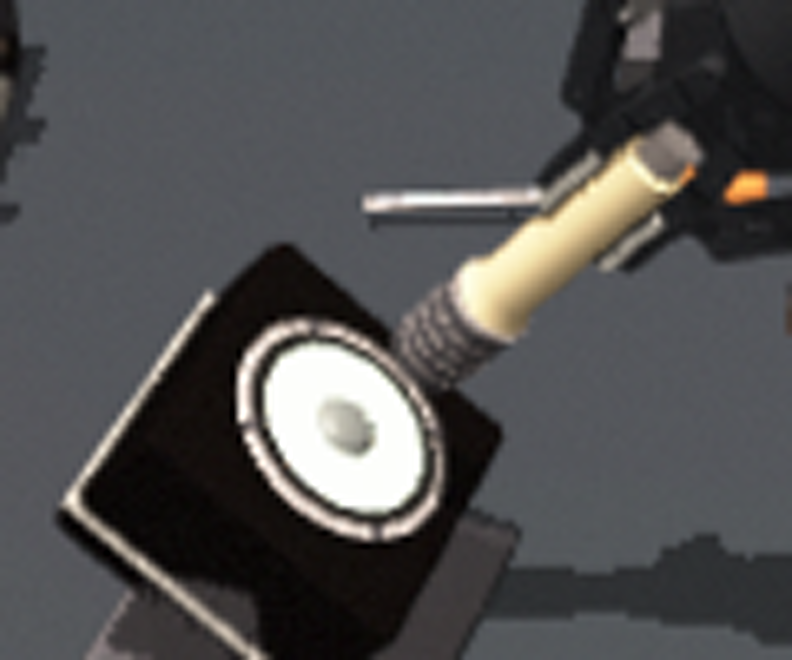

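View pics/g3.png

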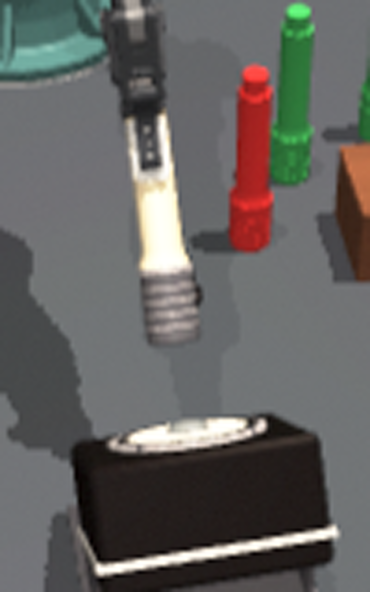

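Run:
```python
from h import *
for n,box in(("side12",(285,138,330,175)),("scene12",(290,170,318,206))):
    r=load(n);x0,y0,x1,y1=box
    c=r["color"][y0:y1,x0:x1].astype(int)
    m=((c[...,0]-c[...,2])>25)&((c[...,0]-c[...,1])<60)&(c[...,0]>110)
    cv2.imwrite(f"pics/m_{n}.png",cv2.resize((m*255).astype(np.uint8),None,fx=8,fy=8,interpolation=0))
    nb,l,st,_=cv2.connectedComponentsWithStats(m.astype(np.uint8)); k=1+st[1:,4].argmax()
    ys,xs=np.nonzero(l==k); P=np.c_[xs+x0,ys+y0].astype(np.float32)
    vx,vy,cx,cy=cv2.fitLine(P,cv2.DIST_HUBER,0,.01,.01).ravel()
    T=r["tcp"];p=T[0];Rm=q2R(T[1]);a,b=proj(r,p-Rm[:,2]*.03),proj(r,p+Rm[:,2]*.15)
    d=(b-a)/np.linalg.norm(b-a)
    print(n,st[k],"fit dir deg",np.degrees(np.arctan2(vy,vx)),"pred dir",np.degrees(np.arctan2(d[1],d[0])),"centroid off pred axis px",np.cross(d,np.array([cx,cy])-a), "c",cx,cy)
    cc={"side12":(271.5,184.55),"scene12":None}[n]
    if cc is not None: print("cone off fit line px",np.cross([vx,vy],np.array(cc)-[cx,cy]),"cone off pred axis",np.cross(d,np.array(cc)-a))
```

```text
side12 [  4   3  35  30 371] fit dir deg -38.640404 pred dir 140.12780969582718 centroid off pred axis px 0.4047632071173517 c 304.62518 156.10263
cone off fit line px 1.5353021152954263 cone off pred axis -0.19212198537061553
scene12 [  6   2  15  31 152] fit dir deg -81.718124 pred dir 82.72196388866509 centroid off pred axis px 0.99958502720003 c 300.51346 188.22217<stdin>:12: DeprecationWarning: Arrays of 2-dimensional vectors are deprecated. Use arrays of 3-dimensional vectors instead. (deprecated in NumPy 2.0)
<stdin>:14: DeprecationWarning: Arrays of 2-dimensional vectors are deprecated. Use arrays of 3-dimensional vectors instead. (deprecated in NumPy 2.0)
```

```bash
cd pics; python3 -c "
import cv2,numpy as np
a=cv2.imread('m_side12.png');b=cv2.imread('m_scene12.png');h=max(a.shape[0],b.shape[0])
p=lambda i:cv2.copyMakeBorder(i,0,h-i.shape[0],0,10,0,value=(90,0,0));cv2.imwrite('mm.png',np.hstack([p(a),p(b)]))"
```

```text
(no output)
```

View pics/mm.png

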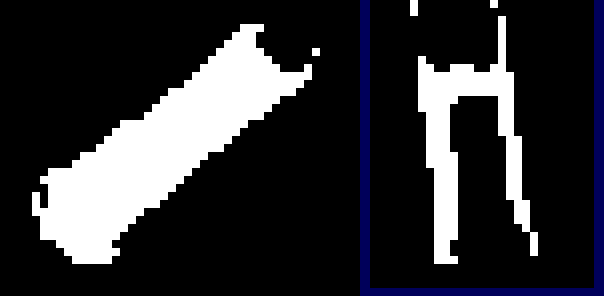

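>>> apply_moves --rows '[{"dp":[0,1,0],"twist":[0,0,0],"fingers":15},{"dp":[0,1,0],"twist":[0,0,0],"fingers":15},{"dp":[0,1,0],"twist":[0,0,0],"fingers":15},{"dp":[0,1,0],"twist":[0,0,0],"fingers":15},{"dp":[0,1,0],"twist":[0,0,0],"fingers":15},{"dp":[0,1,0],"twist":[0,0,0],"fingers":15}]'

```text
clock: 11.82
tcp_pos: [0.5656, -0.1253, 0.2332]
tcp_rot: [0.222, -0.534, 0.774, -0.26]
contact_force: [0.1, 0.2, -2.5]
grip_width: 0.28
```

```bash
python3 look.py 13 side wrist
python3 - <<'E'
from goal import *
yaw=np.radians(-15);ax=np.array([-np.sin(np.radians(40))*np.cos(yaw),-np.sin(np.radians(40))*np.sin(yaw),np.cos(np.radians(40))])
goal(np.array([.6658,-.1520,.111]),ax,.1606,.0)
a=load("side12")["color"].astype(int);b=load("side13")["color"].astype(int);print("max mic region change",abs(a-b)[130:180,275:330].mean())
E
```

```text
11.825 [ 0.5656 -0.1253  0.2332] [[-0.3322, -0.7099, 0.621], [-0.9409, 0.2953, -0.1658], [-0.0657, -0.6394, -0.7661]] [0.051 0.297 0.033 2.411 2.742 0.277 0.141] [ 0.1   0.21 -2.48] 0.28004676299348613
dp [-0.2 -0.9 -0.3] twist [0.0002 0.0006 0.    ] deg 0.04
max mic region change 7.215030303030303
```

View pics/side13.png

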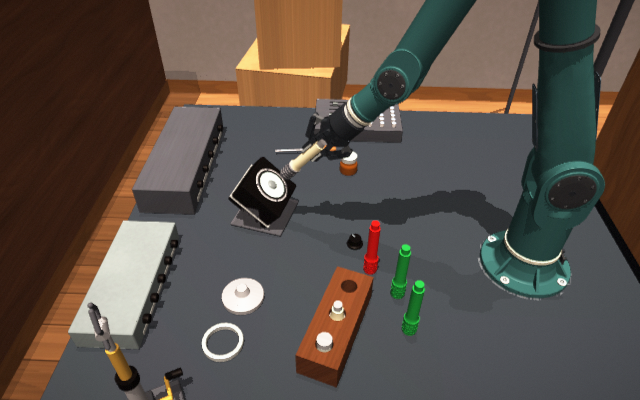

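The side view shows the mic held in the air, pointing along the cone's axis at (272,184). The rest of the scene is where it was, so I'm handing in.

```bash
python3 -c "
from bench import ticket
print(ticket.close_job())"
```

```text
the job is handed in; nothing more can be done
None
```

I drew the cream microphone straight up out of its well. It is now held in the air on the loudspeaker cone's axis, grille facing the cone. I handed the job in at about 11.8 s.

Tilting the wrist forward directly would have taken joint 6 below its range. I turned the wrist half round (joint 5) in free air first, then lowered the mic in from above.

**Last checks**
- **Pose:** the measured tool pose was within 1 mm and 0.04° of the goal I worked out. That goal puts the grille front 60 mm from the cone. The 60 mm relies on the mic not having slipped in the fingers since the grasp; I did not measure the gap directly in an image.
- **Grip and force:** the grip opening stayed steady, and the force reading showed only roughly the mic's own weight. There was no sign of touching the loudspeaker.
- **Bystanders:** by eye in the last side view, all the other things are where they started.

**Where the measurements disagreed**
- **Cone centre:** the side and wrist cameras differed by about 5 mm along the cone's width. I used a point between them.
- **Mic in the wrist view:** it appeared about 2 mm off the tool axis, similar to the calibration error.
- **Mic in the side view:** a line fitted to the mic body ran about 1.2° and 1.5 pixels (about 3 mm) off the cone centre. The axis predicted from the tool pose passed within 0.2 pixels of it.
- **Scene-camera check:** the colour mask for the mic body was poor there, so I did not use that result.

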